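# Load a bearing cap into a spring-roller fixture from a flat paddle

### The job

Take the loading paddle by its handle, carry the steel cap that lies loose on its tip level to the clamping fixture, push it gently against the spring roller until its rear edge is past the two V-stops, and let the cap down flat on the nest floor behind them, where the roller keeps it. Then draw the paddle out from under it, leave it standing flat on the bench and let go. Never touch the cap with the gripper, never tilt it or press hard, and leave the other things where they are.

Things in the scene. Friction and masses are not known exactly. Their poses are not given: they have to be found in the camera images.
- paddle: Loading paddle standing flat on the bench, about 0.22 kg. Origin on its underside under the handle's centre; x along the blade to the tip, z up. Upright wooden handle 34 (x) x 22 (y) mm, wood from z = 11 to 80 mm; grip it across its 22 mm (y). It stands on a plate 44 mm wide (x -32 to 20 mm); ahead of that the blade is 16 mm wide, to x = 107 mm. Plate and blade 3 mm thick.
- paddle_tip (a point): Point on the blade's top face (paddle x = 90, z = 3 mm) where the centre of the cap's underside is when the cap lies against both heel pins. These two pins (at paddle x = 67.2, y = +-5.5 mm) stand 8.5 mm above the blade; their heads, 7 mm thick, back the cap's upper edge when it is pushed. Grip the handle firmly: the push tries to turn it in the fingers.
- cap: Flat steel bearing cap, a disc 40 mm in diameter and 6 mm thick with a shallow recess on top, lying loose on the paddle's tip, up to 3 mm ahead of the heel pins and up to 1.5 mm to the side. Origin at the centre of its underside, z up. About 55 g.
- fixture: Clamping fixture, fixed to the bench. Origin under its grey base plate (8 mm thick, x -48 to 90 mm, 90 mm wide); x is the loading direction, z up. On it an aluminium nest was clamped at an unknown shift S, -18 to +18 mm along x, never reported: feel for it (or look). Nest coordinates in the next two entries = fixture coordinates less S along x. Nothing on it is higher than z = 60 mm.
- nest_datum (a point): Fixture point x = 0, y = 0, z = 30 mm; axes as the fixture's; does not shift with the nest. Nest: two floors at z = 30 beside a slot 22 mm wide (|y| < 11) for the blade, open at the front, bottom at z = 14. Two V-stops on the floors' front ends, tops at z = 34, stop a cap lying behind them with its centre at nest x = 0, y = 0. Side cheeks at |y| > 24, tops at z = 36.
- roller_datum (a point): Fixture point x = 12.6, y = 0, z = 39 mm; does not shift with the nest. Spring roller of the nest: axis along y at z = 39, 24 mm thick, 20 long, turns freely; at rest its front is at nest x = 12.6. It yields to +x from 1 N on, +0.5 N per mm, hard end at 12 mm. A cap held with its underside at z = 38 must push it back 8 to 11 mm (5 to 6.5 N) to pass the V-stops.
- tape_black: Roll of black tape, 68 mm in diameter, 19 mm high, on the bench; leave alone. Origin under its centre.
- tape_measure: Tape measure, 36 x 74 x 62 mm, on the bench; leave alone. Origin under its centre.
- side_cutters: Side cutters, 60 x 119 x 21 mm, lying on the bench; leave alone. Origin under its centre.

How it is judged:
By the outcome, as a careful person would: the job done as asked, in the order asked, and still so for the second after the job is handed in, with the robot touching nothing.
It also fails if it takes over 72 s, if anything falls off the work surface, if the arm or the gripper's body presses on something with over 40 N, if the wrist force passes 120 N, or if a joint passes its speed limit or range.

### The arm

A 6-joint arm with a two-finger parallel gripper is mounted at the origin on a cart in front of the work surface, level with it; the furniture and walls round the work are solid. World frame = base frame: x ahead of the robot, y to its left, z up, the work surface at z = 0. Lengths are in mm, angles in rad, forces in N, time in s.
With the tool pointing down it reaches from about 350 to 775 mm from the base axis. Payload 7.3 kg.
Tool frame: the origin (TCP) lies between the finger pads; the fingertips stand 22 mm ahead of it and the grasp point (between the pads) lies 3 mm ahead of it; z points along the fingers, x is the direction in which the jaws open and shut, and the axes are right-handed (so a half turn about z gives the same grasp; the last joint's range is limited). The gripper opens to 92 mm and grips with 3 to 60 N. Pads are 19 mm wide; open, the fingers measure 130 mm over their backs; the gripper's body (75 mm by 190 mm) begins 47 mm behind the grasp point.
Start: joints at [1.061, 0.342, 1.524, -0, 1.275, -0.146], TCP at [186.795, 490.663, 248.741] pointing down, gripper open.
Joint ranges: [-2.53, 2.53], [-0.77, 2.02], [0.04, 2.7], [-1, 4.14], [0.28, 2.66], [-3.11, 3.11]. Speed limits (rad/s): [2.57, 2.57, 3.14, 3.14, 3.14, 3.14].

### API

Orientations are given as [roll, pitch, yaw] about the fixed x, y, z axes, in that order (R = Rz(yaw) Ry(pitch) Rx(roll)).
In Python, from plant import * gives the robot as it stands. The module is installed in compiled form; this text tells all that it offers.
- The arm moves only by the shell command python3 -m handwheel 'ROWS' [OPENING]. ROWS is a JSON object of lists of equal length, an entry for each row: "translation": the shift along the world's x, y, z in units of 15 cm (1.0 is 15 cm), a list of three; "twist": the turn about the world's z in units of 90 degrees (1.0 is 90 degrees). In form: {"translation": [[tx, ty, tz], ...], "twist": [twist, ...]}. A call has exactly 8 rows; each row shifts and turns the pose as measured when the row begins; what a row does not reach is not made up. A row lasts 1/8 s, in which the tool goes at most 62.5 mm and 10.7 degrees, less where a joint would pass 70% of its speed; a pose out of reach is approached as far as the arm can. A call with a number of a shift or a turn outside -1 to 1 is refused whole. A call with a gripper value outside its range is refused whole. OPENING is the closure in counts, from 0 (fully open) to 255 (shut), set as the call begins (- or left out, the last holds). The fingers move at their own pace and stop on an object; the grip force is fixed at half the most. Time passes only in rows, so rows that do not move let the fingers close, or fill a call up. It gives the time, the measured TCP pose, the force and the opening at its end, in the units of the state.
- get_obs(): the state, without advancing time (a new reading comes with each control period).
- capture(name): name is "scene" or "top" or "wrist"; returns a dict with "img" (384x512x3 uint8, red, green, blue), "vertical_fov" (degrees; the focal length in pixels is half the picture's height over the tangent of half this angle, whatever the lens; pixels are square), "cx", "cy" (the principal point, pixels), "world_from_camera" (4x4, takes a point from camera to world coordinates). Camera axes: x right, y up, looking along -z (the intrinsics and any distortion apply to the point x, -y, -z); pixel columns grow to the right and rows downward; lengths in mm; the calibration is good to about 2 mm. A picture is of the moment at which its call begins. There is no depth.
- close_job(): hands the job in, once; it reports no verdict.
Trained networks look in the newest picture that a camera, given by its name, has taken for a name from the list of things; names that differ only in an ending like _2 or _b are one class to them, and where a whole thing is asked for, a point or a joint stands for the part that bears it (a point fixed in the world has none). Each returns a list of dicts, best first, with "score" (0 to 1); they miss things now and then, are a little off and sometimes report something else, mostly with a low value. They report only what shows in the picture. A call takes as long as a camera call.
- search_frame(camera, label): "position" ([x, y, z] in mm, in the coordinates of the camera as it stood for that picture, good to about 4 mm: the middle of the surface that is visible of it).
- spot_point(camera, label): "position" ([x, y, z] in mm, in the coordinates of the camera as it stood for that picture, good to about 4 mm: a listed point, or the origin of a listed thing).
The state is a dict: "time": time; "joint_positions": joint angles; "dq": joint speeds; "tau": joint torques, N m; "tool_pos": TCP position; "tcp_rot": TCP orientation; "contact_force": force on the tool from outside, world axes, zero at the start; "moment": the same for the moment, N m; "grip_width": finger opening in mm.
Only numpy, scipy, OpenCV 4.12 (cv2) and the standard library are available. Lean on these libraries where they do the work, as an engineer would, in place of code of your own. Each camera call takes 0.05 s, during which the arm holds its last target.

## Working session

There is one attempt and no reset: what is moved stays moved. The work goes in short steps, Python scripts to look and compute and a shell command to move; the robot and the scene stay as the last step left them, time stands still between calls to the robot, and variables do not carry over. Pictures are saved under pics/ and viewed, and the job is handed in when it is done.

```bash
mkdir -p pics; cat > h.py <<'E'
from plant import *
import numpy as np, cv2
def snap(cam,name):
    c=capture(cam); cv2.imwrite('pics/'+name+'.png',c['img'][:,:,::-1]); return c
def w(c,p):
    return (np.array(c['world_from_camera'])@np.r_[p,1])[:3]
def proj(c,P):
    T=np.linalg.inv(np.array(c['world_from_camera'])); p=(T@np.r_[P,1])[:3]
    f=c['img'].shape[0]/2/np.tan(np.radians(c['vertical_fov'])/2)
    return c['cx']+f*p[0]/-p[2], c['cy']+f*-p[1]/-p[2]
def ray(c,u,v,z):
    T=np.array(c['world_from_camera']); f=c['img'].shape[0]/2/np.tan(np.radians(c['vertical_fov'])/2)
    d=T[:3,:3]@np.array([(u-c['cx'])/f,-(v-c['cy'])/f,-1]); o=T[:3,3]
    return o+d*(z-o[2])/d[2]
E
python3 - <<'E'
from h import *
o=get_obs(); print(o['time'],o['tool_pos'],o['tcp_rot'],o['contact_force'],o['grip_width'])
for cam in ['scene','top','wrist']:
    c=snap(cam,cam+'0'); print(cam,{k:v for k,v in c.items() if k not in('img','world_from_camera')},np.round(c['world_from_camera'],3).tolist())
    for l in ['paddle','paddle_tip','cap','fixture','nest_datum','roller_datum']:
        print(l,[(round(d['score'],2),w(c,d['position']).round(1)) for d in spot_point(cam,l)[:2]])
E
```

```text
0.0 [186.60125264 490.32525579 248.03674786] [-3.14136047e+00  1.52235851e-03  1.20700907e+00] [ 0.26044672 -0.06851984  0.456597  ] 91.65066827287802
scene {'vertical_fov': 53.01943978937651, 'cx': 256.26851269247555, 'cy': 189.11299948151566} [[0.537, 0.623, -0.568, -83.698], [-0.843, 0.405, -0.354, -454.186], [0.009, 0.669, 0.743, 908.964], [0.0, 0.0, 0.0, 1.0]]
paddle [(0.82, array([485.1, 234.8,  -3.9]))]
paddle_tip [(0.9, array([566.3, 213.3,   1. ]))]
cap [(0.53, array([572.2, 215.8,   1.8]))]
fixture [(0.78, array([ 6.088e+02, -1.013e+02,  6.000e-01]))]
nest_datum [(0.94, array([ 613.4, -103.9,   29.8]))]
roller_datum [(0.68, array([ 624.3, -104.2,   34.2]))]
top {'vertical_fov': 50.42033895531909, 'cx': 255.66331662583738, 'cy': 193.10587677296996} [[-0.016, 0.986, -0.165, 382.629], [-1.0, -0.02, -0.02, -58.304], [-0.023, 0.165, 0.986, 1045.877], [0.0, 0.0, 0.0, 1.0]]
paddle [(0.65, array([484.3, 238.6,  -6.2]))]
paddle_tip [(0.6, array([ 5.667e+02,  2.142e+02, -2.000e-01]))]
cap [(0.53, array([5.693e+02, 2.081e+02, 4.000e-01]))]
fixture [(0.82, array([ 6.087e+02, -1.003e+02, -1.000e-01]))]
nest_datum [(0.76, array([604. , -98.3,  29.7]))]
roller_datum [(0.64, array([ 614.8, -100.8,   38. ])), (0.21, array([481.1, 241.6,  -2.5]))]
wrist {'vertical_fov': 68.65208291127018, 'cx': 255.8438094399875, 'cy': 192.0693985780192} [[0.356, -0.897, -0.262, 116.84], [0.934, 0.342, 0.099, 518.29], [0.001, -0.28, 0.96, 385.401], [0.0, 0.0, 0.0, 1.0]]
paddle []
paddle_tip []
cap []
fixture []
nest_datum []
roller_datum []
```

View pics/scene0.png

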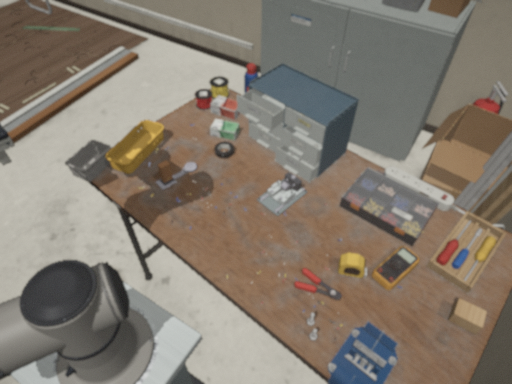

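View pics/top0.png

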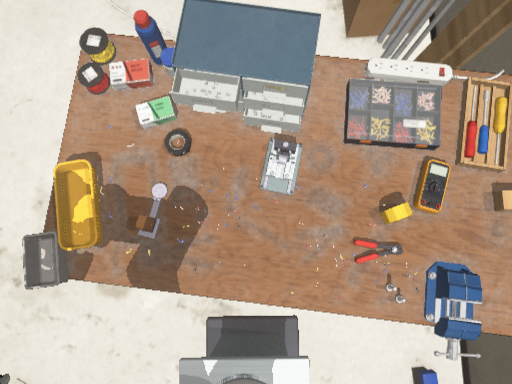

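```bash
python3 - <<'E'
import cv2
t=cv2.imread('pics/top0.png');
cv2.imwrite('pics/topz.png',cv2.resize(t[80:260,90:330],None,fx=3.3,fy=3.3,interpolation=cv2.INTER_CUBIC))
E
```

```text
(no output)
```

View pics/topz.png

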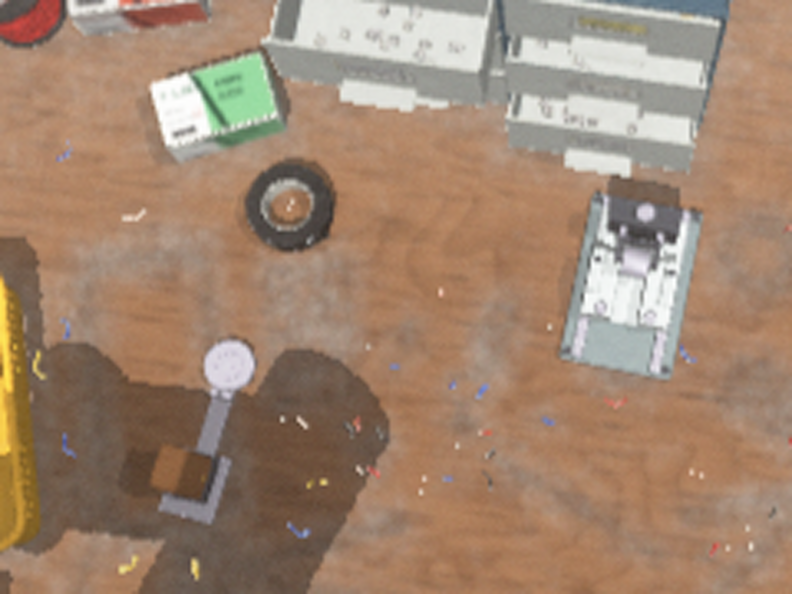

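```bash
python3 -m handwheel '{"translation": [[0.25,-0.21,0],[0.25,-0.21,0],[0.25,-0.21,0],[0.25,-0.21,0],[0.25,-0.21,0],[0.25,-0.21,0],[0.25,-0.21,0],[0.2,-0.15,0]], "twist": [0.01,0.01,0.01,0.01,0.01,0.01,0,0]}'
python3 - <<'E'
from h import *
o=get_obs(); print(o['time'],o['tool_pos'],o['tcp_rot'],o['contact_force'],o['grip_width'])
for cam in ['wrist']:
    c=snap(cam,'w1'); np.save('c1.npy',c,allow_pickle=True)
    print(np.round(c['world_from_camera'],3).tolist())
    for l in ['paddle','paddle_tip','cap']:
        print(l,[(round(d['score'],2),w(c,d['position']).round(1)) for d in spot_point(cam,l)[:2]])
t=cv2.imread('pics/w1.png'); cv2.imwrite('pics/w1z.png',cv2.resize(t,None,fx=1.5,fy=1.5,interpolation=cv2.INTER_CUBIC))
E
```

```text
time: 2.05
tool_pos: [485.6, 241.1, 249.4]
tcp_rot: [3.14, -0.003, 1.311]
contact_force: [0.4, -0.3, -0.2]
grip_width: 91.8
2.05 [485.60179136 241.13741986 249.36821445] [ 3.14036177e+00 -2.95419184e-03  1.31056134e+00] [ 0.3580852  -0.25832044 -0.24308233] 91.79640029790262
[[0.258, -0.927, -0.272, 412.987], [0.966, 0.248, 0.069, 261.001], [0.003, -0.281, 0.96, 385.916], [0.0, 0.0, 0.0, 1.0]]
paddle [(0.56, array([482.9, 241. ,   0.8]))]
paddle_tip [(0.62, array([566.2, 213.5,   5.3]))]
cap [(0.84, array([572.1, 212.2,   6.7]))]
```

View pics/w1z.png

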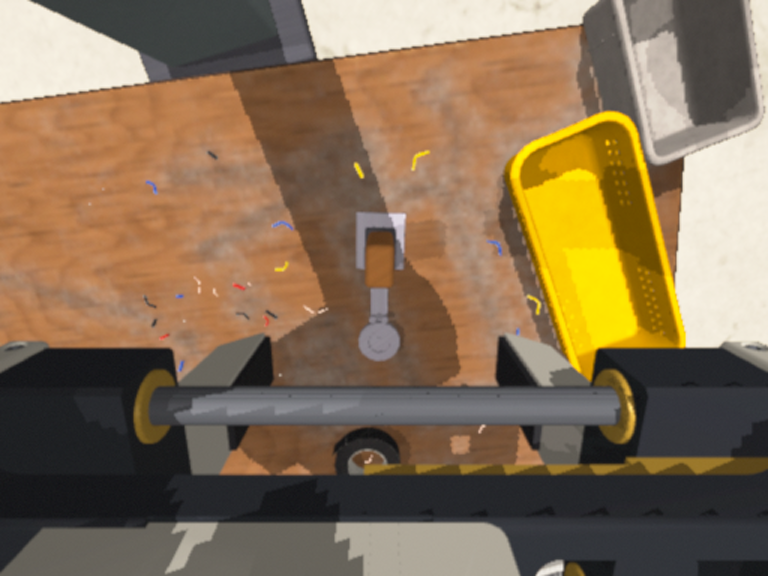

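```bash
python3 - <<'E'
import cv2
t=cv2.imread('pics/w1.png')
cv2.imwrite('pics/w1y.png',cv2.resize(t[130:250,200:310],None,fx=5,fy=5,interpolation=cv2.INTER_CUBIC))
E
```

```text
(no output)
```

View pics/w1y.png

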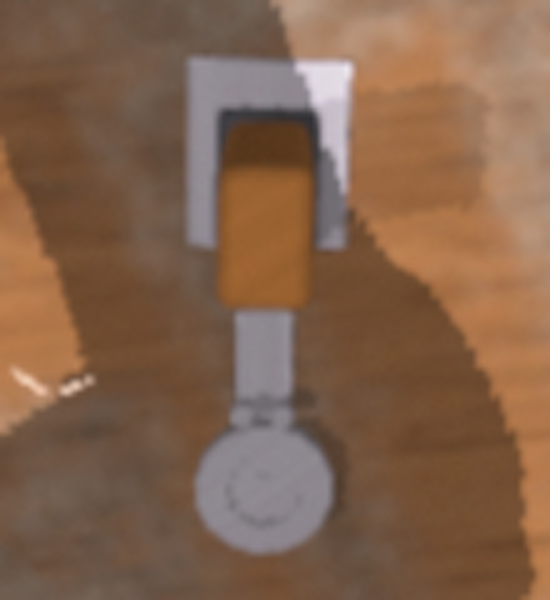

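```bash
cat > fit.py <<'E'
from h import *
from scipy.optimize import least_squares
c=np.load('c1.npy',allow_pickle=True).item()
obs=[((188,58),(-32,22,3)),((353,62),(-32,-22,3)),((188,246),(20,22,3)),((345,247),(20,-22,3))]
# camera right = +y => left image = -y
obs=[((188,58),(-32,-22,3)),((353,62),(-32,22,3)),((188,246),(20,-22,3)),((345,247),(20,22,3)),
 ((217,306),(17,-11,80)),((310,306),(17,11,80)),((236,360),(None,-8,3)),((293.5,360),(None,8,3))]
def px(p): return p[0]/5+200,p[1]/5+130
def res(q,full=False):
    r=[]
    for p,P in obs:
        if P[0] is None:
            P2=(48,P[1],3)
        else: P2=P
        W=np.array([q[0]+np.cos(q[2])*P2[0]-np.sin(q[2])*P2[1],q[1]+np.sin(q[2])*P2[0]+np.cos(q[2])*P2[1],P2[2]])
        u,v=proj(c,W); a,b=px(p)
        r+= [u-a, 0 if P[0] is None else v-b]
    return np.array(r)
s=least_squares(res,[484,238,-.27],loss='soft_l1'); print(s.x, s.fun.reshape(-1,2).round(2).tolist())
print('cap',ray(c,*px((264.5,489)),9))
x,y,t=s.x; print('tip',x+90*np.cos(t),y+90*np.sin(t))
E
python3 fit.py
```

```text
[ 4.83007196e+02  2.40346621e+02 -2.82452384e-01] [[0.07, -0.57], [-0.29, -0.67], [-0.07, -0.62], [-0.04, -0.18], [-0.17, 0.98], [0.63, 1.36], [0.08, 0.0], [-0.22, 0.0]]
cap [571.08508109 215.70396877   9.        ]
tip 569.4409296779902 215.26256883166212
```

```bash
python3 - <<'E'
from h import *
c=np.load('c1.npy',allow_pickle=True).item(); t=capture('top')
for z in (0,40,60,80,100): print(z,ray(c,511/1.5,178/1.5,z).round(0),ray(c,550/1.5,290/1.5,z).round(0),ray(t,101,240,z).round(0),ray(t,98,200,z).round(0),ray(t,94,162,z).round(0))
E
```

```text
0 [453. 368.   0.] [565. 386.   0.] [443. 363.   0.] [548. 376.   0.] [650. 392.   0.]
40 [449. 357.  40.] [550. 373.  40.] [441. 347.  40.] [541. 360.  40.] [640. 375.  40.]
60 [447. 352.  60.] [542. 367.  60.] [440. 339.  60.] [538. 351.  60.] [635. 366.  60.]
80 [445. 346.  80.] [534. 360.  80.] [439. 331.  80.] [535. 343.  80.] [630. 357.  80.]
100 [443. 340. 100.] [526. 354. 100.] [437. 323. 100.] [532. 335. 100.] [625. 349. 100.]
```

```bash
python3 - <<'E'
import cv2
t=cv2.imread('pics/top0.png')
a=cv2.resize(t[140:270,40:190],None,fx=4,fy=4,interpolation=cv2.INTER_CUBIC)
cv2.imwrite('pics/topy.png',a)
E
```

```text
(no output)
```

View pics/topy.png

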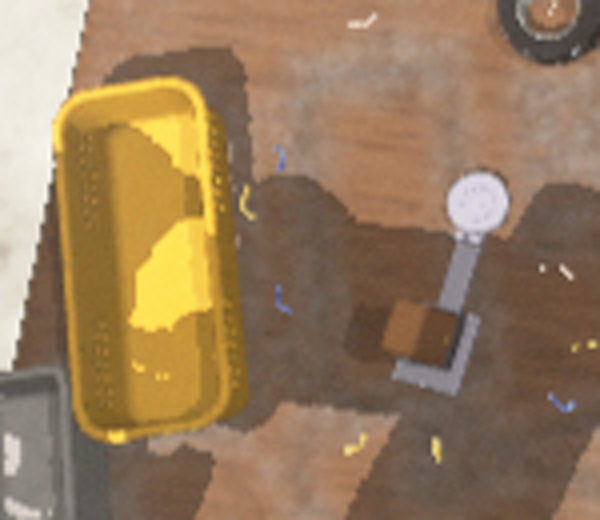

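```bash
python3 -m handwheel '{"translation": [[-0.01,-0.003,-0.2],[-0.007,-0.002,-0.25],[0,0,-0.25],[0,0,-0.25],[0,0,-0.2],[0,0,-0.1],[0,0,-0.05],[0,0,0]], "twist": [-0.014,0,0,0,0,0,0,0]}' 
python3 - <<'E'
from h import *
o=get_obs(); print(o['time'],o['tool_pos'],o['tcp_rot'],o['contact_force'],o['grip_width'])
snap('wrist','w2'); snap('scene','s2')
t=cv2.imread('pics/w2.png'); cv2.imwrite('pics/w2z.png',cv2.resize(t,None,fx=1.5,fy=1.5))
E
```

```text
time: 3.3
tool_pos: [474.8, 250.5, 52.6]
tcp_rot: [3.137, -0.008, 1.302]
contact_force: [-0.7, 0.7, -0.7]
grip_width: 91.6
3.3 [474.78969414 250.50427654  52.60349454] [ 3.13738456 -0.00769485  1.301791  ] [-0.7170191   0.65932807 -0.66053876] 91.63154752123671
```

View pics/w2z.png

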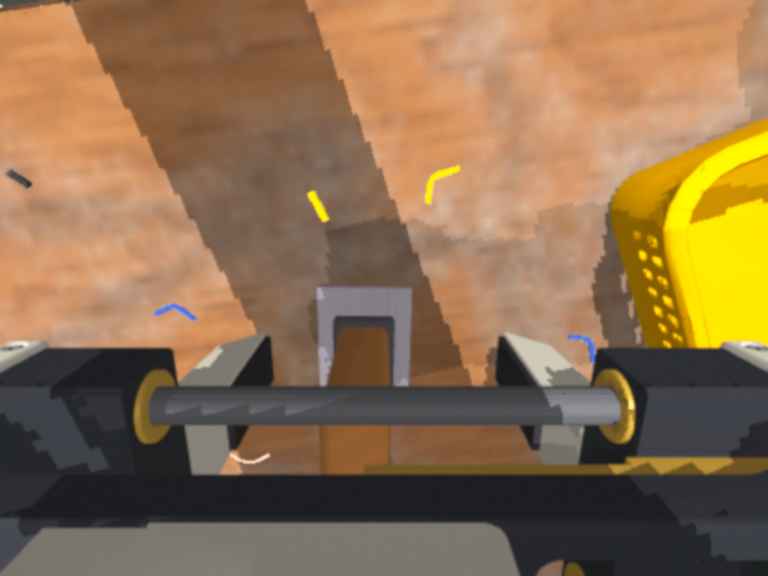

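```bash
python3 -m handwheel '{"translation": [[0.03,-0.034,0],[0.02,-0.034,0],[0,0,0],[0,0,0],[0,0,0],[0,0,0],[0,0,0],[0,0,0]], "twist": [-0.009,0,0,0,0,0,0,0]}' 
```

```text
time: 4.4
tool_pos: [484.7, 239.6, 55.2]
tcp_rot: [3.133, -0.011, 1.286]
contact_force: [-0.3, -0.3, -0.2]
grip_width: 91.8
```

```bash
python3 - <<'E'
from h import *
np.set_printoptions(suppress=True,precision=4)
for i in range(3):
    o=get_obs(); print(np.array(o['tool_pos']),np.array(o['tcp_rot']),np.array(o['joint_positions']),np.array(o['dq']));
    if i<2: capture('wrist')
E
```

```text
[484.6604 239.6057  55.1553] [ 3.1332 -0.0106  1.2857] [ 0.3151  0.594   1.7204  0.0055  0.8143 -0.9742] [ 0.0008 -0.0007  0.0009 -0.001   0.0001 -0.002 ]
[484.6272 239.5969  55.1438] [ 3.1332 -0.0105  1.2857] [ 0.3152  0.594   1.7204  0.0055  0.8143 -0.9742] [ 0.0001 -0.0005 -0.0007  0.0002  0.0012  0.0003]
[484.6391 239.5584  55.146 ] [ 3.1332 -0.0106  1.2856] [ 0.3151  0.594   1.7205  0.0055  0.8143 -0.9742] [-0.0007  0.0008 -0.001   0.0012 -0.0004 -0.0011]
```

```bash
python3 -m handwheel '{"translation": [[0,0,-0.03],[-0.01,0,-0.03],[0,0.004,-0.01],[0,0,0],[0,0,0],[0,0,0],[0,0,0],[0,0,0]], "twist": [0.001,0,0,0,0,0,0,0]}' 
```

```text
time: 5.5
tool_pos: [483.0, 240.3, 43.9]
tcp_rot: [3.133, -0.011, 1.287]
contact_force: [-0.2, 0.2, -0.3]
grip_width: 91.6
```

```bash
python3 -m handwheel '{"translation": [[0,0,0],[0,0,0],[0,0,0],[0,0,0],[0,0,0],[0,0,0],[0,0,0],[0,0,0]], "twist": [0,0,0,0,0,0,0,0]}' 255
python3 - <<'E'
from h import *
snap('wrist','w3'); c=snap('top','t3')
t=cv2.imread('pics/w3.png'); cv2.imwrite('pics/w3z.png',cv2.resize(t,None,fx=1.5,fy=1.5))
cv2.imwrite('pics/t3z.png',cv2.resize(cv2.imread('pics/t3.png')[110:270,90:310],None,fx=3.5,fy=3.5,interpolation=cv2.INTER_CUBIC))
E
```

```text
time: 6.5
tool_pos: [482.9, 240.0, 44.0]
tcp_rot: [3.133, -0.01, 1.287]
contact_force: [-0.2, -1.6, 1.9]
grip_width: 21.8
```

View pics/w3z.png

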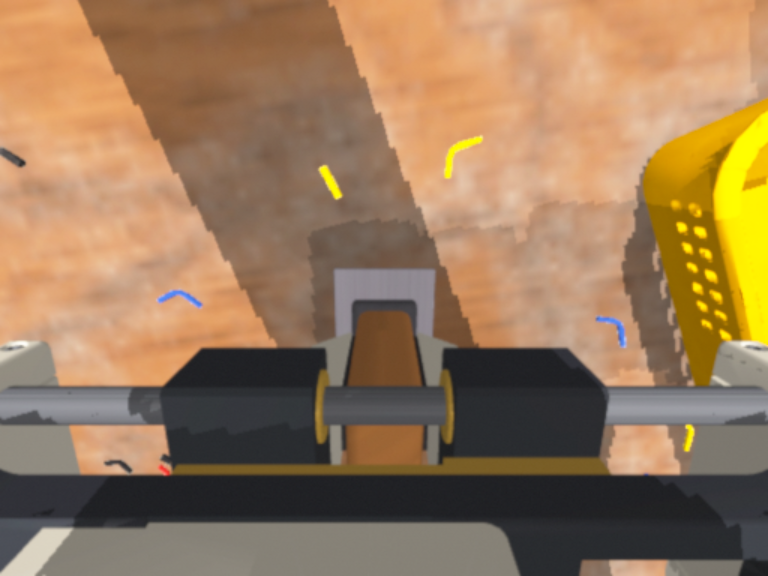

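View pics/t3z.png

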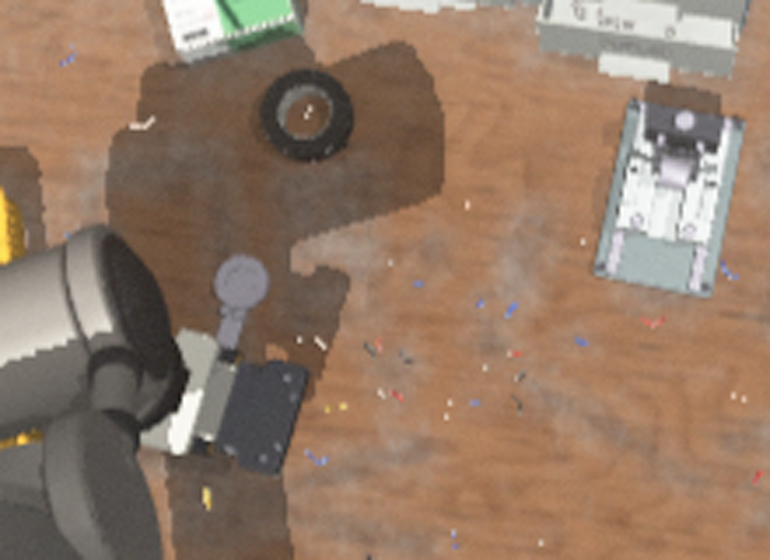

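```bash
python3 - <<'E'
import cv2
cv2.imwrite('pics/t3f.png',cv2.resize(cv2.imread('pics/t3.png')[130:202,250:314],None,fx=8,fy=8,interpolation=cv2.INTER_CUBIC))
cv2.imwrite('pics/s0f.png',cv2.resize(cv2.imread('pics/scene0.png')[165:220,250:315],None,fx=8,fy=8,interpolation=cv2.INTER_CUBIC))
E
```

```text
(no output)
```

View pics/t3f.png

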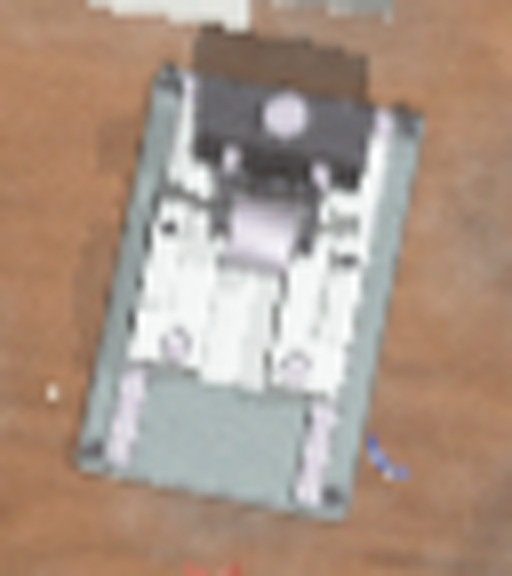

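View pics/s0f.png

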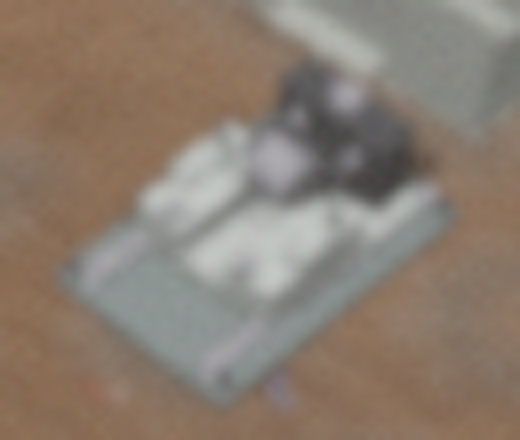

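```bash
cat > fix.py <<'E'
from h import *
from scipy.optimize import least_squares
t=capture('top'); s=capture('scene')
top=[((80,465),(-48,45,8)),((345,520),(-48,-45,8)),((155,65),(90,45,8)),((425,112),(90,-45,8))]
sc=[((60,275),(-48,45,8)),((225,405),(-48,-45,8)),((455,215),(90,-45,8))]
def fitit(sets):
    def res(q):
        r=[]
        for c,obs,o in sets:
            for p,P in obs:
                W=[q[0]+np.cos(q[2])*P[0]-np.sin(q[2])*P[1],q[1]+np.sin(q[2])*P[0]+np.cos(q[2])*P[1],P[2]]
                u,v=proj(c,W); r+=[u-p[0]/8-o[0],v-p[1]/8-o[1]]
        return np.array(r)
    f=least_squares(res,[608,-101,-.17]); print(f.x,f.fun.reshape(-1,2).round(2).tolist()); return f.x
a=(t,top,(250,130)); b=(s,sc,(250,165))
q=fitit([a]); fitit([b]); fitit([a,b])
def fx(u,v,z):
    W=ray(t,u/8+250,v/8+130,z); d=W[:2]-q[:2]; cs,sn=np.cos(q[2]),np.sin(q[2]); return round(cs*d[0]+sn*d[1],1),round(-sn*d[0]+cs*d[1],1)
print('circles z34',fx(177,343,34),fx(296,366,34),'roller front z39',fx(255,262,39),'floor front z30',fx(205,375,30),fx(268,388,30),'nest front corners',fx(132,358,36),fx(340,395,36))
print('roller top z51',fx(265,240,51),'right/left',fx(232,232,45),fx(297,245,45))
E
python3 fix.py
```

```text
[ 6.05909623e+02 -1.00779454e+02 -2.12340275e-01] [[-0.65, 0.26], [0.54, -0.04], [0.1, -0.28], [0.01, 0.05]]
[ 6.06359499e+02 -1.03232155e+02 -2.12788526e-01] [[-0.96, 0.11], [-0.0, 0.25], [0.98, -0.51]]
[ 6.06129096e+02 -1.01636512e+02 -2.09978308e-01] [[-0.28, 0.22], [0.92, -0.16], [0.33, -0.35], [0.26, -0.09], [-1.43, -0.01], [-0.45, 0.07], [0.46, -0.74]]
circles z34 (np.float64(-7.1), np.float64(19.7)) (np.float64(-7.3), np.float64(-18.6)) roller front z39 (np.float64(22.2), np.float64(0.3)) floor front z30 (np.float64(-14.8), np.float64(9.1)) (np.float64(-15.1), np.float64(-11.3)) nest front corners (np.float64(-15.0), np.float64(32.7)) (np.float64(-14.3), np.float64(-33.9))
roller top z51 (np.float64(26.8), np.float64(-1.6)) right/left (np.float64(28.9), np.float64(9.1)) (np.float64(28.6), np.float64(-11.7))
```

```bash
python3 -m handwheel '{"translation": [[0,0,0.02],[0,0,0.04],[0,0,0.06],[0,0,0.06],[0,0,0.05],[0,0,0.03],[0,0,0.01],[0,0,0]], "twist": [0,0,0,0,0,0,0,0]}' 
python3 - <<'E'
from h import *
c=snap('top','t4')
print(ray(capture('top'),229/3.3+90,364/3.3+80,9))
cv2.imwrite('pics/t4z.png',cv2.resize(cv2.imread('pics/t4.png')[160:260,110:210],None,fx=5,fy=5,interpolation=cv2.INTER_CUBIC))
E
```

```text
time: 7.7
tool_pos: [482.6, 240.4, 87.0]
tcp_rot: [3.134, -0.011, 1.287]
contact_force: [-0.5, -0.0, -3.3]
grip_width: 21.9
[568.50009863 212.82678553   9.        ]
```

View pics/t4z.png

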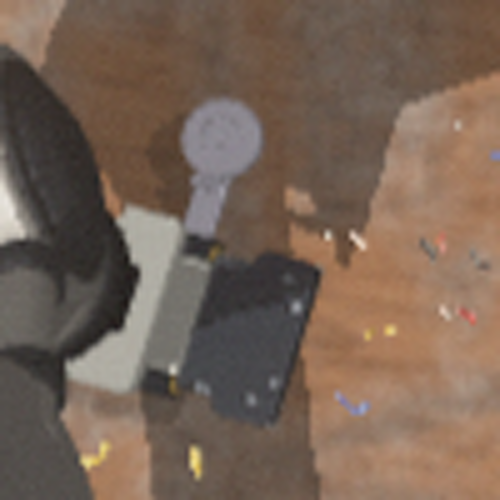

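```bash
python3 -m handwheel '{"translation": [[0,-0.03,0],[0,-0.07,0],[-0.005,-0.11,0],[-0.01,-0.14,0],[-0.01,-0.16,0],[-0.01,-0.16,0],[-0.01,-0.16,0],[-0.01,-0.16,0]], "twist": [0,0,0.005,0.005,0.005,0.005,0.005,0.005]}' 
python3 -m handwheel '{"translation": [[-0.01,-0.16,0],[-0.01,-0.16,0],[-0.01,-0.16,0],[-0.01,-0.16,0],[-0.01,-0.14,0],[-0.01,-0.1,0],[0,-0.06,0],[0,-0.02,0]], "twist": [0.005,0.005,0.003,0,0,0,0,0]}' 
```

```text
time: 8.8
tool_pos: [472.7, 84.3, 85.7]
tcp_rot: [3.135, -0.009, 1.337]
contact_force: [1.3, -0.8, -2.7]
grip_width: 22.0
time: 9.8
tool_pos: [461.2, -69.7, 85.8]
tcp_rot: [3.136, -0.008, 1.354]
contact_force: [-0.1, 0.6, -2.9]
grip_width: 21.5
```

```bash
python3 - <<'E'
from h import *
c=snap('top','t5'); np.save('t5.npy',c,allow_pickle=True); s=snap('scene','s5'); np.save('s5.npy',s,allow_pickle=True)
o=get_obs(); print(o['tool_pos'],o['tcp_rot'])
t=cv2.imread('pics/t5.png'); print(proj(c,(606,-101,8)))
cv2.imwrite('pics/t5z.png',cv2.resize(t[125:235,230:330],None,fx=5.4,fy=5.4,interpolation=cv2.INTER_CUBIC))
t=cv2.imread('pics/s5.png')
cv2.imwrite('pics/s5z.png',cv2.resize(t[160:260,200:330],None,fx=6,fy=6,interpolation=cv2.INTER_CUBIC))
E
```

```text
[461.2180277  -69.25369119  85.81735547] [ 3.13576541 -0.00800512  1.35429841]
(np.float64(280.0048447388081), np.float64(173.7489232713338))
```

View pics/t5z.png

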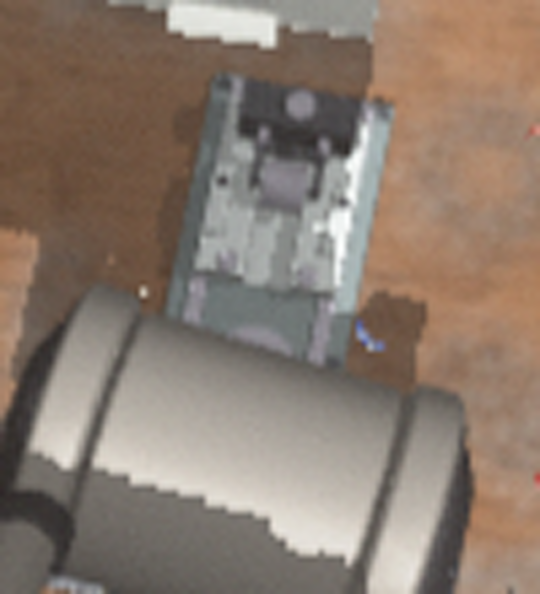

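View pics/s5z.png

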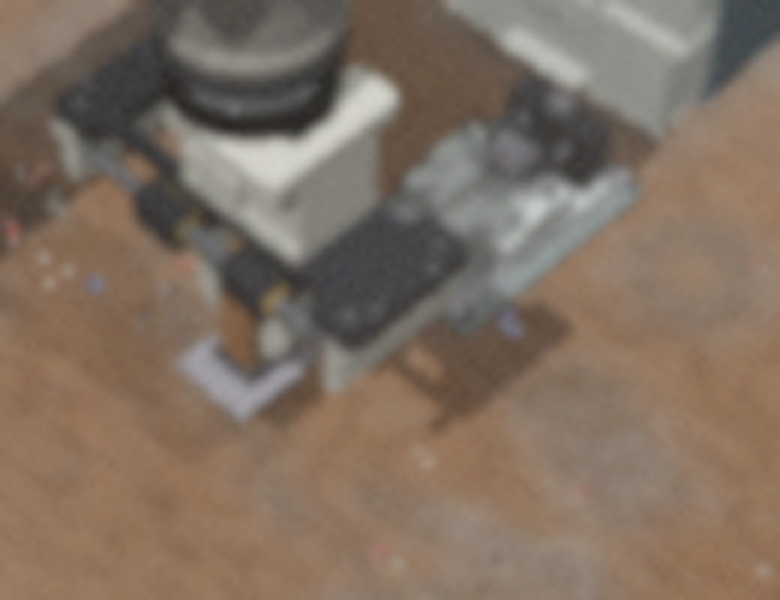

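```bash
python3 - <<'E'
from h import *
s=np.load('s5.npy',allow_pickle=True).item(); t=np.load('t5.npy',allow_pickle=True).item()
o=get_obs(); p=np.array(o['tool_pos']); yaw=o['tcp_rot'][2]-np.pi/2
cs,sn=np.cos(yaw),np.sin(yaw)
def pad(x,y,z): return np.array([p[0]+cs*x-sn*y,p[1]+sn*x+cs*y,p[2]-44+z])
for px,P in (((178,362),(-32,22,3)),((243,420),(-32,-22,3)),((305,365),(20,-22,3))):
    W=pad(*P); print(W.round(1), ray(s,px[0]/6+200,px[1]/6+160,W[2]).round(1), proj(s,W),px[0]/6+200,px[1]/6+160)
W=pad(111.5,0,6); 
for off in (0,): print('front apex px in crop', [ (a-b)*5.4 for a,b in zip(proj(t,W),(230,125))])
# overlay
img=cv2.resize(t['img'][125:235,230:330,::-1],None,fx=5.4,fy=5.4,interpolation=cv2.INTER_CUBIC)
def d(W): u,v=proj(t,W); return (int((u-230+.5)*5.4),int((v-125+.5)*5.4))
cx=91.5
pts=np.array([d(pad(cx+20*np.cos(a),1+20*np.sin(a),9)) for a in np.linspace(0,6.28,40)]); cv2.polylines(img,[pts],True,(0,0,255),1)
q=(605.9,-100.8,-.2123); c2,s2=np.cos(q[2]),np.sin(q[2])
def F(x,y,z): return (q[0]+c2*x-s2*y,q[1]+s2*x+c2*y,z)
for poly in ([(-48,45,8),(-48,-45,8),(90,-45,8),(90,45,8)],[(-15,11,30),(40,11,30)],[(-15,-11,30),(40,-11,30)],[(-15,24,36),(40,24,36)],[(-15,-24,36),(40,-24,36)]):
    cv2.polylines(img,[np.array([d(F(*P)) for P in poly])],len(poly)>2,(0,255,0),1)
cv2.imwrite('pics/ov5.png',img)
E
```

```text
[434.7 -40.9  44.8] [436.2 -43.6  44.8] (np.float64(228.5766979600603), np.float64(220.2691038813874)) 229.66666666666666 220.33333333333334
[425.2 -83.9  44.8] [425.1 -87.9  44.8] (np.float64(239.33016388439813), np.float64(229.31023966348135)) 240.5 230.0
[476.  -95.   44.8] [467.  -94.5  44.8] (np.float64(252.7178289730051), np.float64(218.78063672467798)) 250.83333333333334 220.83333333333334
front apex px in crop [np.float64(258.18803511929775), np.float64(321.53860615417955)]
```

View pics/ov5.png

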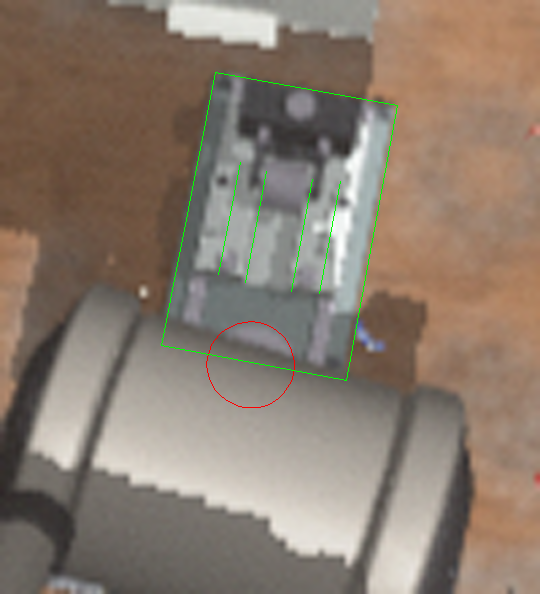

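```bash
python3 -m handwheel '{"translation": [[0.02,-0.004,0],[0.04,-0.009,0],[0.05,-0.01,0],[0.05,-0.01,0],[0.03,-0.006,0],[0.01,-0.002,0],[0,0,0],[0,0,0]], "twist": [0.003,0,0,0,0,0,0,0]}'
cat > ov.py <<'E'
from h import *
import sys
def run(n,q,S=5,lat=1,ah=91.5):
    t=snap('top','raw'+n); o=get_obs(); p=np.array(o['tool_pos']); yaw=o['tcp_rot'][2]-np.pi/2; print(p,o['tcp_rot'],o['contact_force'])
    cs,sn=np.cos(yaw),np.sin(yaw)
    def pad(x,y,z): return np.array([p[0]+cs*x-sn*y,p[1]+sn*x+cs*y,p[2]-44+z])
    k=9; u0,v0=250,130
    raw=cv2.resize(t['img'][130:200,250:314,::-1],None,fx=k,fy=k,interpolation=cv2.INTER_CUBIC); img=raw.copy()
    def d(W): u,v=proj(t,W); return (int((u-u0+.5)*k),int((v-v0+.5)*k))
    pts=np.array([d(pad(ah+20*np.cos(a),lat+20*np.sin(a),9)) for a in np.linspace(0,6.28,40)]); cv2.polylines(img,[pts],True,(0,0,255),1)
    c2,s2=np.cos(q[2]),np.sin(q[2])
    def F(x,y,z): return (q[0]+c2*x-s2*y,q[1]+s2*x+c2*y,z)
    for poly in ([(-48,45,8),(-48,-45,8),(90,-45,8),(90,45,8)],[(-15,11,30),(40,11,30)],[(-15,-11,30),(40,-11,30)],[(-48,0,8),(90,0,8)]):
        cv2.polylines(img,[np.array([d(F(*P)) for P in poly])],len(poly)>2,(0,255,0),1)
    out=np.zeros((630,640*1,3),np.uint8)
    cv2.imwrite('pics/ov%s.png'%n,img); cv2.imwrite('pics/or%s.png'%n,raw)
if __name__=='__main__': run(sys.argv[1],(605.9,-100.8,-.2123))
E
python3 ov.py 6
```

```text
time: 10.9
tool_pos: [493.6, -74.3, 85.6]
tcp_rot: [3.136, -0.008, 1.362]
contact_force: [-0.1, 0.1, -2.8]
grip_width: 21.9
[493.64239801 -74.30331447  85.57256553] [ 3.13611219 -0.00830185  1.36169599] [ 0.50979026  0.18485171 -2.55773929]
```

View pics/ov6.png

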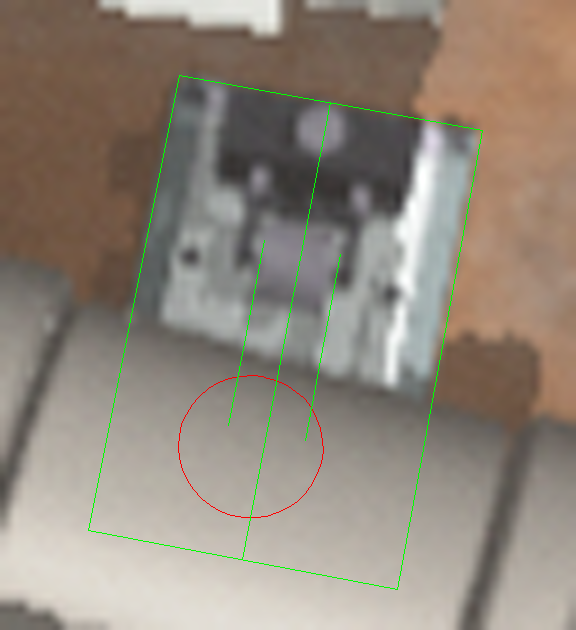

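View pics/or6.png

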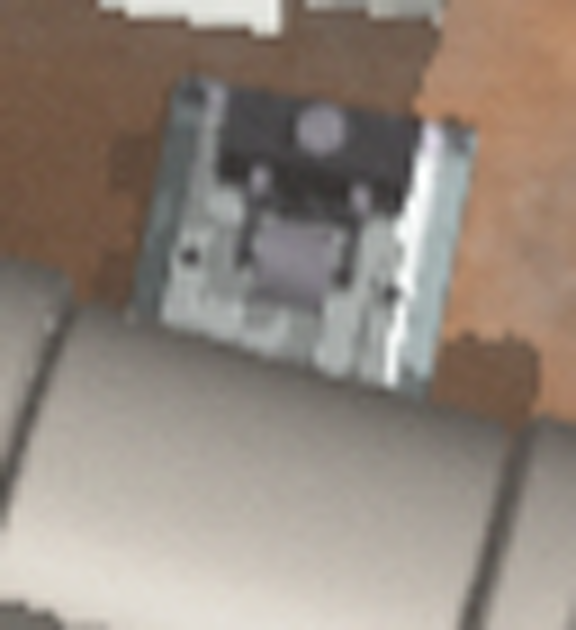

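```bash
python3 - <<'E'
import cv2
t=cv2.imread('pics/t5.png')
cv2.imwrite('pics/arc.png',cv2.resize(t[170:200,256:304],None,fx=16,fy=16,interpolation=cv2.INTER_CUBIC))
E
```

```text
(no output)
```

View pics/arc.png

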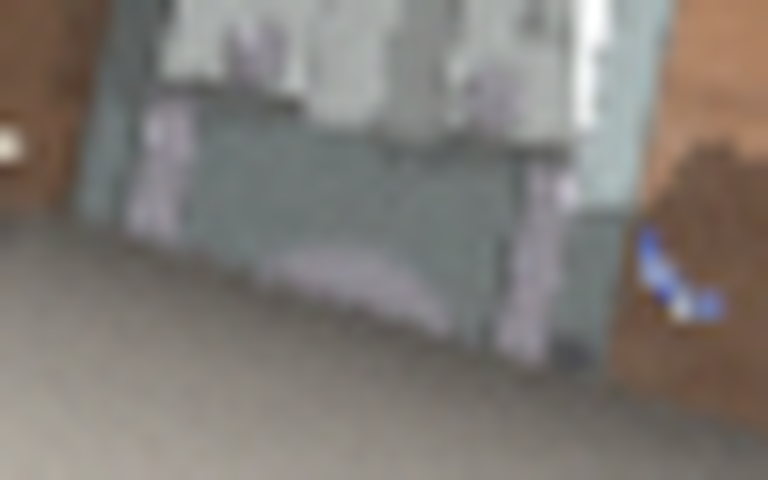

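```bash
python3 - <<'E'
from h import *
t=np.load('t5.npy',allow_pickle=True).item()
q=(605.9,-100.8,-.2123); c,s=np.cos(q[2]),np.sin(q[2])
W=ray(t,276.1,193.4,50.7); d=W[:2]-q[:2]; print(W, c*d[0]+s*d[1], -s*d[0]+c*d[1])
# predicted cap from tool at t5
p=np.array([461.2,-69.4]);y=1.3543-np.pi/2; a=np.array([np.cos(y),np.sin(y)]);n=np.array([-a[1],a[0]])
print(p+91.5*a+1*n)
for L in ['fixture','nest_datum','roller_datum']: pass
E
```

```text
[547.40044989 -88.31916964  50.7       ] -59.815990145007625 -0.1257494159773973
[550.77883884 -88.07837337]
```

```bash
python3 -m handwheel '{"translation": [[-0.001,-0.005,-0.01],[-0.001,-0.005,-0.015],[-0.001,-0.004,-0.01],[0,0,-0.005],[0,0,0],[0,0,0],[0,0,0],[0,0,0]], "twist": [0,0,0,0,0,0,0,0]}'
```

```text
time: 11.95
tool_pos: [492.9, -76.6, 79.2]
tcp_rot: [3.136, -0.008, 1.362]
contact_force: [-0.1, 0.1, -2.6]
grip_width: 22.0
```

```bash
python3 -m handwheel '{"translation": [[0.01,-0.002,0],[0.01,-0.002,0],[0.01,-0.002,0],[0.01,-0.002,0],[0.01,-0.002,0],[0.01,-0.002,0],[0.005,-0.001,0],[0,0,0]], "twist": [0,0,0,0,0,0,0,0]}'
python3 -c "
from h import *
o=get_obs();print(o['contact_force'],o['moment'],o['tool_pos'],o['tcp_rot'])"
```

```text
time: 12.95
tool_pos: [503.5, -78.7, 79.2]
tcp_rot: [3.136, -0.008, 1.362]
contact_force: [-0.3, 0.1, -2.9]
grip_width: 21.7
[-0.2694289   0.05670503 -2.85221604] [ 0.00846518  0.0168287  -0.04360857] [503.49512379 -78.68584818  79.21987505] [ 3.13609905 -0.00829224  1.3615539 ]
```

```bash
python3 -m handwheel '{"translation": [[0.01,-0.002,0],[0.01,-0.002,0],[0.01,-0.002,0],[0.01,-0.002,0],[0.005,-0.002,0],[0.005,-0.001,0],[0.003,-0.001,0],[0,0,0]], "twist": [0,0,0,0,0,0,0,0]}'
python3 -c "
from h import *
o=get_obs();print(o['contact_force'],o['moment'],o['tool_pos'],o['tcp_rot'])"
```

```text
time: 13.95
tool_pos: [511.9, -80.6, 79.2]
tcp_rot: [3.136, -0.008, 1.362]
contact_force: [-0.4, -0.5, -3.5]
grip_width: 22.0
[-0.37174796 -0.52957858 -3.46245399] [ 0.03773762  0.05237559 -0.03936838] [511.90465364 -80.56791766  79.15582453] [ 3.13632438 -0.00830932  1.36160874]
```

```bash
python3 -m handwheel '{"translation": [[0.006,-0.001,0],[0.006,-0.002,0],[0.006,-0.001,0],[0.006,-0.001,0],[0.005,-0.001,0],[0.004,-0.001,0],[0.002,-0.001,0],[0,0,0]], "twist": [0,0,0,0,0,0,0,0]}'
python3 -c "
from h import *
o=get_obs();print(o['contact_force'],o['moment'],o['tool_pos'],o['tcp_rot'])"; python3 ov.py 7
```

```text
time: 14.95
tool_pos: [517.5, -81.8, 79.1]
tcp_rot: [3.136, -0.008, 1.362]
contact_force: [0.3, 0.3, -2.3]
grip_width: 21.7
[ 0.27968358  0.29383372 -2.34008569] [ 0.04481055 -0.00580245 -0.00918369] [517.49457265 -81.82905857  79.12600783] [ 3.13640371 -0.00829896  1.36164692]
[517.47973    -81.8426378   79.11984086] [ 3.13641124 -0.00833332  1.36155195] [-0.04883429 -0.52714177 -2.89421342]
```

View pics/or7.png

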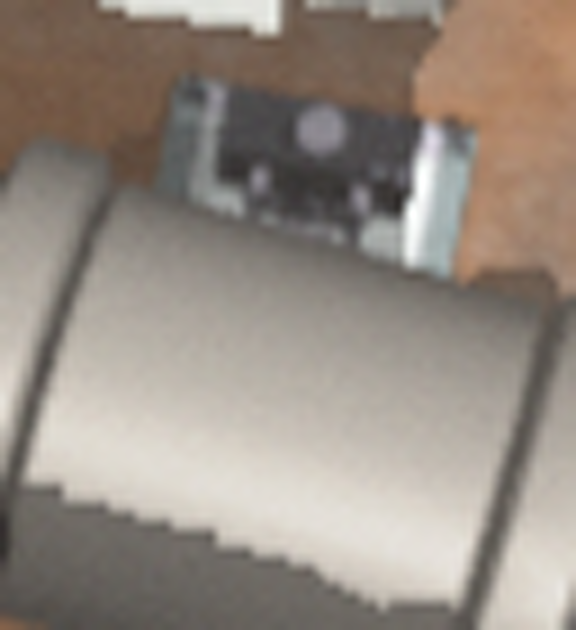

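```bash
python3 -m handwheel '{"translation": [[0.006,-0.001,0],[0.006,-0.002,0],[0.006,-0.001,0],[0.006,-0.001,0],[0.005,-0.001,0],[0.004,-0.001,0],[0.002,-0.001,0],[0,0,0]], "twist": [0,0,0,0,0,0,0,0]}'
python3 -c "
from h import *
import time
o=get_obs();print(o['contact_force'],o['moment'],o['tool_pos'],o['tcp_rot'])"
```

```text
time: 16.0
tool_pos: [521.2, -82.5, 78.4]
tcp_rot: [3.141, -0.009, 1.362]
contact_force: [-2.0, 0.4, -3.0]
grip_width: 21.8
[-1.97458927  0.35156417 -3.02879714] [0.05599226 0.44608691 0.01184778] [521.23640992 -82.45819618  78.426612  ] [ 3.14116619 -0.00875528  1.3618603 ]
```

```bash
python3 -m handwheel '{"translation": [[0.004,-0.001,0.004],[0.004,-0.001,0.003],[0.004,-0.001,0.001],[0.004,-0.001,0.001],[0.004,-0.001,0.001],[0.003,-0.001,0],[0,0,0],[0,0,0]], "twist": [0,0,0,0,0,0,0,0]}'
python3 -c "
from h import *
import time
o=get_obs();print(o['contact_force'],o['moment'],o['tool_pos'],o['tcp_rot'])"
```

```text
time: 17.0
tool_pos: [523.9, -83.1, 79.6]
tcp_rot: [-3.139, -0.009, 1.362]
contact_force: [-3.2, 0.5, -3.0]
grip_width: 22.1
[-3.22518592  0.48449955 -3.02116123] [0.21256747 0.6224245  0.05522108] [523.86393208 -83.06025926  79.62906465] [-3.13932747 -0.00896478  1.36199084]
```

```bash
python3 -m handwheel '{"translation": [[0.007,-0.0015,0],[0.007,-0.0015,0],[0.007,-0.0015,0],[0.007,-0.0015,0],[0.006,-0.001,0],[0.005,-0.001,0],[0,0,0],[0,0,0]], "twist": [0,0,0,0,0,0,0,0]}'
python3 -c "
from h import *
import time
o=get_obs();print(o['contact_force'],o['moment'],o['tool_pos'],o['tcp_rot'])"
```

```text
time: 18.0
tool_pos: [527.8, -83.7, 78.7]
tcp_rot: [-3.133, -0.009, 1.362]
contact_force: [-4.8, 1.5, -1.6]
grip_width: 22.0
[-4.82432015  1.52517772 -1.57279724] [0.16411005 0.98963864 0.01843761] [527.83004481 -83.72066468  78.68441256] [-3.13324126 -0.00930354  1.36201555]
```

```bash
python3 -m handwheel '{"translation": [[0.006,-0.001,0.003],[0.006,-0.001,0.002],[0.003,-0.001,0],[0,0,0],[0,0,0],[0,0,0],[0,0,0],[0,0,0]], "twist": [0,0,0,0,0,0,0,0]}'
python3 - <<'E'
from h import *
o=get_obs();print(o['contact_force'],o['moment'],o['tool_pos'],o['tcp_rot'])
f=[]
for n in ('scene','top','wrist','wrist','wrist'):
    snap(n,n+'8'); f.append(get_obs()['contact_force'])
print(np.mean(f,0),get_obs()['tool_pos'],get_obs()['tcp_rot'])
t=cv2.imread('pics/scene8.png')
cv2.imwrite('pics/s8z.png',cv2.resize(t[150:240,220:330],None,fx=7,fy=6.6,interpolation=cv2.INTER_CUBIC))
t=cv2.imread('pics/wrist8.png'); cv2.imwrite('pics/w8z.png',cv2.resize(t,None,fx=1.5,fy=1.5))
E
```

```text
time: 19.0
tool_pos: [528.0, -83.6, 78.5]
tcp_rot: [-3.127, -0.01, 1.362]
contact_force: [-4.7, 1.4, -3.1]
grip_width: 21.9
[-4.68322189  1.36737675 -3.06083297] [0.21830651 0.98766398 0.03262607] [528.04828812 -83.63733408  78.49923579] [-3.12715592 -0.00956249  1.36209799]
[-4.77857382  0.73634216 -2.36576633] [528.06742813 -83.63076831  78.51634415] [-3.1272127  -0.00956767  1.36202834]
```

View pics/s8z.png

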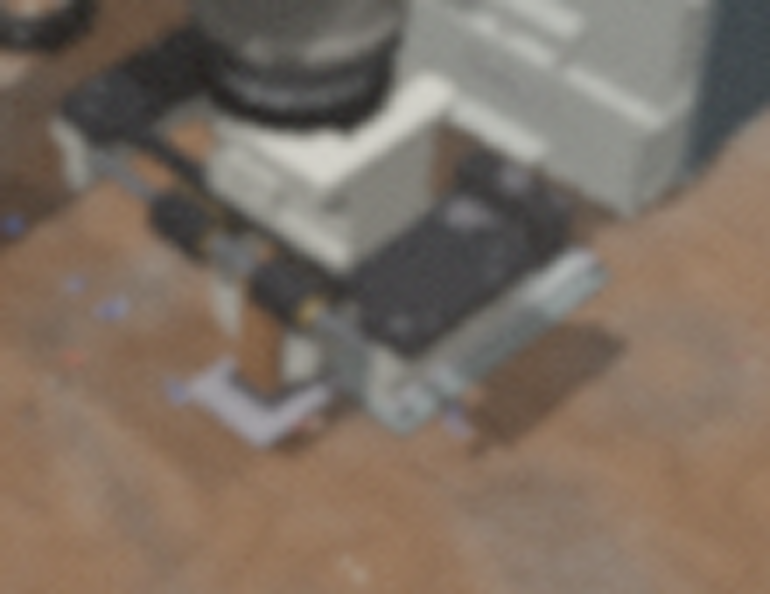

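View pics/w8z.png

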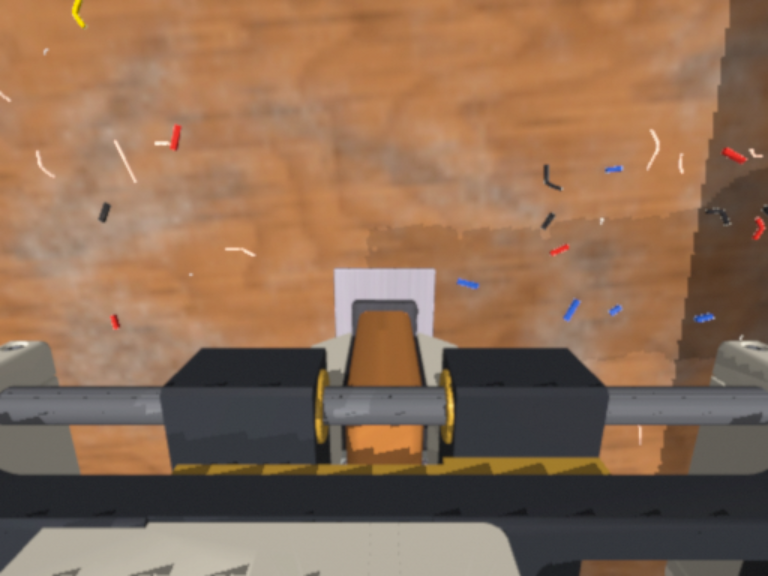

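```bash
python3 -m handwheel '{"translation": [[0.006,-0.0015,0.004],[0.005,-0.001,0.003],[0.004,-0.001,0.001],[0.003,-0.0005,0.001],[0.003,-0.0005,0.001],[0.003,-0.0005,0.001],[0.003,-0.0005,0.001],[0.003,-0.0005,0.001]], "twist": [0,0,0,0,0,0,0,0]}'
python3 - <<'E'
from h import *
f=[]
for n in ('wrist','wrist','wrist'):
    f.append(get_obs()['contact_force']); capture(n)
print(np.mean(f,0),get_obs()['tool_pos'],get_obs()['tcp_rot'])
E
```

```text
time: 20.25
tool_pos: [529.9, -83.8, 79.5]
tcp_rot: [-3.12, -0.01, 1.362]
contact_force: [-5.7, 1.3, -2.3]
grip_width: 22.0
[-5.77732589  1.26510318 -2.59677992] [529.90667456 -83.83178438  79.46297753] [-3.1199942  -0.00989554  1.36215943]
```

```bash
python3 -m handwheel '{"translation": [[0.002,-0.002,-0.006],[0.002,-0.002,-0.008],[0.002,-0.002,-0.008],[0.002,-0.002,-0.008],[0.002,-0.002,-0.008],[0.002,-0.001,-0.006],[0.002,-0.001,-0.004],[0.002,-0.001,-0.002]], "twist": [0,0,0,0,0,0,0,0]}'
python3 - <<'E'
from h import *
f=[]
for n in ('wrist','wrist'):
    f.append(get_obs()['contact_force']); capture(n)
print(np.mean(f,0),get_obs()['tool_pos'],get_obs()['tcp_rot'])
E
```

```text
time: 21.4
tool_pos: [529.5, -84.3, 71.9]
tcp_rot: [-3.113, -0.011, 1.363]
contact_force: [-6.7, 1.1, -0.9]
grip_width: 22.1
[-6.54894604  1.79048365 -0.39091907] [529.4289518  -84.28933287  71.84228527] [-3.11276932 -0.01109568  1.36312565]
```

```bash
python3 -m handwheel '{"translation": [[0.001,-0.001,-0.008],[0,-0.001,-0.008],[0,-0.001,-0.008],[-0.002,0,-0.008],[-0.002,0,-0.008],[-0.002,0,-0.006],[-0.002,0,-0.004],[0,0,0]], "twist": [0,0,0,0,0,0,0,0]}'
python3 - <<'E'
from h import *
f=[]
for n in ('wrist','wrist'):
    f.append(get_obs()['contact_force']); capture(n)
print(np.mean(f,0),get_obs()['tool_pos'],get_obs()['tcp_rot'])
E
```

```text
time: 22.5
tool_pos: [529.3, -84.2, 67.5]
tcp_rot: [-3.117, -0.012, 1.364]
contact_force: [-5.6, 0.8, -2.0]
grip_width: 21.7
[-5.22356942  1.38233495 -1.37513945] [529.24886025 -84.1804308   67.45823005] [-3.11648433 -0.01156927  1.36423301]
```

```bash
python3 -m handwheel '{"translation": [[-0.004,0.001,-0.002],[-0.004,0.001,-0.002],[-0.004,0.001,-0.002],[-0.004,0.001,-0.002],[-0.002,0,-0.002],[0,0,-0.002],[0,0,0],[0,0,0]], "twist": [0,0,0,0,0,0,0,0]}'
python3 - <<'E'
from h import *
f=[]
for n in ('wrist','wrist'):
    f.append(get_obs()['contact_force']); capture(n)
print(np.mean(f,0),get_obs()['tool_pos'],get_obs()['tcp_rot'])
E
```

```text
time: 23.6
tool_pos: [528.6, -84.1, 66.8]
tcp_rot: [-3.122, -0.011, 1.364]
contact_force: [-4.2, 1.4, -0.9]
grip_width: 21.6
[-3.39421998  0.87301784 -0.66980692] [528.57856795 -84.07199178  66.82754261] [-3.12225665 -0.01129993  1.36420512]
```

```bash
python3 -m handwheel '{"translation": [[-0.006,0.001,-0.002],[-0.006,0.001,-0.002],[-0.006,0.001,-0.002],[-0.006,0.001,-0.002],[-0.004,0.001,-0.004],[0,0,-0.006],[0,0,-0.004],[0,0,0]], "twist": [0,0,0,0,0,0,0,0]}'
python3 - <<'E'
from h import *
f=[]
for n in ('wrist','wrist'):
    o=get_obs();f.append(np.r_[o['contact_force'],o['moment']]); capture(n)
print(np.mean(f,0),get_obs()['tool_pos'],get_obs()['tcp_rot'])
E
```

```text
time: 24.7
tool_pos: [526.7, -84.3, 63.8]
tcp_rot: [-3.129, -0.011, 1.364]
contact_force: [0.1, 0.1, -2.6]
grip_width: 22.3
[-0.11626159 -0.27848965 -2.54818843 -0.00521696 -0.01887383 -0.00747149] [526.63252859 -84.28133682  63.80539087] [-3.12849307 -0.01061454  1.36380184]
```

```bash
python3 -m handwheel '{"translation": [[-0.01,0.002,0],[-0.02,0.004,0],[-0.02,0.004,0],[-0.02,0.0045,0],[-0.02,0.004,0],[-0.02,0.0045,0],[-0.02,0.004,0],[-0.02,0.004,0]], "twist": [0,0,0,0,0,0,0,0]}'
python3 - <<'E'
from h import *
o=get_obs(); print(o['contact_force'],o['moment'],o['tool_pos'],o['tcp_rot'])
E
```

```text
time: 25.8
tool_pos: [502.6, -79.3, 64.0]
tcp_rot: [-3.129, -0.011, 1.364]
contact_force: [-0.6, 0.4, -1.9]
grip_width: 21.9
[-0.56616474  0.36842991 -1.92084909] [ 0.03499837 -0.01391133 -0.02557397] [502.56001457 -79.28342962  63.95611903] [-3.12869681 -0.01060464  1.36382387]
```

```bash
python3 -m handwheel '{"translation": [[-0.04,0.009,0],[-0.06,0.013,0],[-0.08,0.017,0],[-0.1,0.021,0],[-0.1,0.021,0],[-0.08,0.017,0],[-0.05,0.01,0],[-0.02,0.004,0]], "twist": [0,0,0,0,0,0,0,0]}'
python3 - <<'E'
from h import *
o=get_obs(); print(o['contact_force'],o['moment'],o['tool_pos'],o['tcp_rot'])
for n in ('scene','top','wrist'): snap(n,n+'9')
t=cv2.imread('pics/scene9.png')
cv2.imwrite('pics/s9z.png',cv2.resize(t[150:270,190:330],None,fx=5,fy=5,interpolation=cv2.INTER_CUBIC))
t=cv2.imread('pics/top9.png')
cv2.imwrite('pics/t9z.png',cv2.resize(t[120:240,230:330],None,fx=5,fy=5,interpolation=cv2.INTER_CUBIC))
E
```

```text
time: 26.8
tool_pos: [416.8, -61.0, 64.2]
tcp_rot: [-3.128, -0.011, 1.364]
contact_force: [-0.3, 0.6, -1.9]
grip_width: 21.9
[-0.29665793  0.57255458 -1.89797024] [-0.00990263 -0.02643608 -0.03395113] [416.84927461 -61.00031279  64.21295286] [-3.12820554 -0.01062348  1.36389051]
```

View pics/s9z.png

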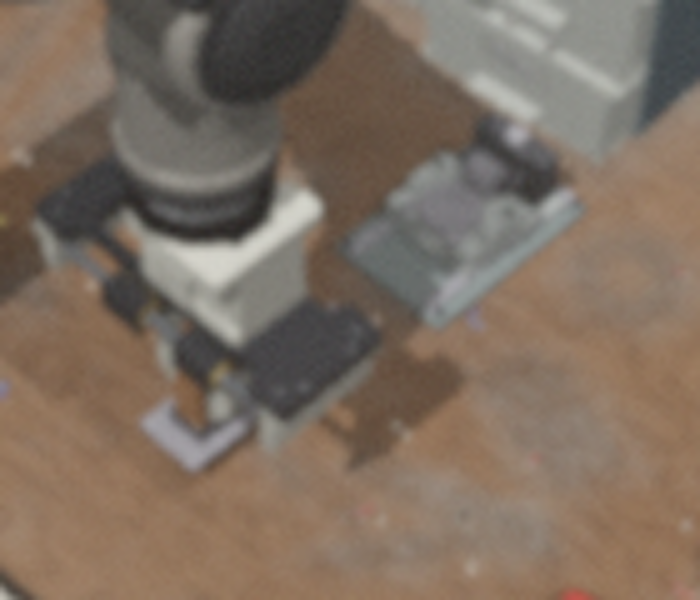

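View pics/t9z.png

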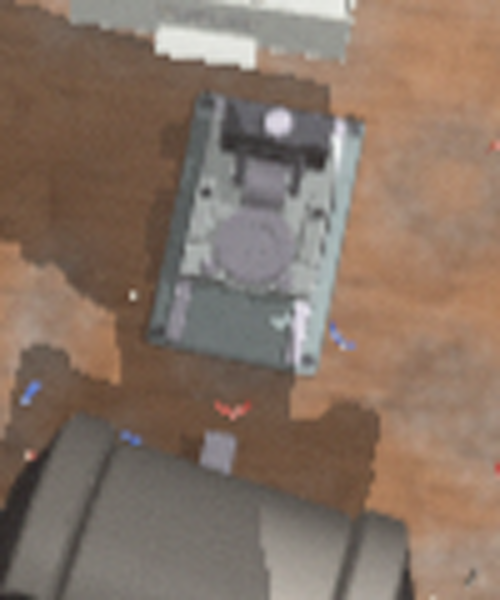

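```bash
python3 -m handwheel '{"translation": [[0,0,-0.02],[0,0,-0.03],[0,0,-0.03],[0,0,-0.02],[0,0,-0.015],[0,0,-0.008],[0,0,-0.004],[0,0,0]], "twist": [0,0,0,0,0,0,0,0]}'
python3 - <<'E'
from h import *
o=get_obs(); print(o['contact_force'],o['moment'],o['tool_pos'],o['tcp_rot'])
E
```

```text
time: 27.95
tool_pos: [417.9, -61.5, 44.3]
tcp_rot: [-3.129, -0.01, 1.364]
contact_force: [-1.0, 0.3, -0.8]
grip_width: 21.7
[-0.95043601  0.28428025 -0.83639404] [-0.01926743  0.01476038 -0.02879411] [417.87821607 -61.45195108  44.26912896] [-3.12879857 -0.01035114  1.36377022]
```

```bash
python3 -m handwheel '{"translation": [[0,0,-0.002],[0,0,0],[0,0,0],[0,0,0],[0,0,0],[0,0,0],[0,0,0],[0,0,0]], "twist": [0,0,0,0,0,0,0,0]}'; python3 -m handwheel '{"translation": [[0,0,0],[0,0,0],[0,0,0],[0,0,0],[0,0,0],[0,0,0],[0,0,0],[0,0,0]], "twist": [0,0,0,0,0,0,0,0]}' 60
python3 - <<'E'
from h import *
snap('wrist','w10'); t=cv2.imread('pics/w10.png'); cv2.imwrite('pics/w10z.png',cv2.resize(t,None,fx=1.5,fy=1.5))
E
```

```text
time: 28.95
tool_pos: [417.9, -61.4, 44.1]
tcp_rot: [-3.129, -0.01, 1.364]
contact_force: [-2.7, 0.4, 1.3]
grip_width: 22.0
time: 29.95
tool_pos: [418.7, -61.7, 44.1]
tcp_rot: [-3.131, -0.01, 1.364]
contact_force: [0.5, 0.0, 0.5]
grip_width: 70.0
```

View pics/w10z.png

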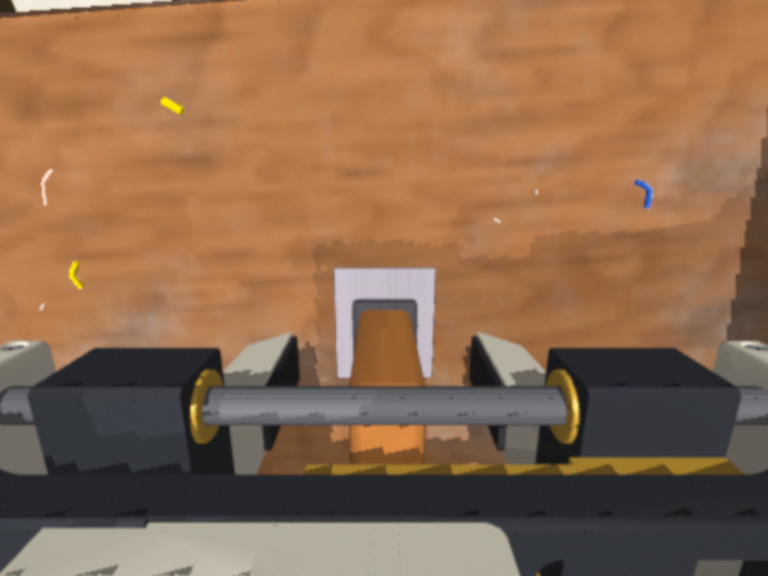

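Released; the handle stands free between the fingers. Now rising, gently at first.

```bash
python3 -m handwheel '{"translation": [[0,0,0.05],[0,0,0.1],[0,0,0.12],[0,0,0.15],[0,0,0.2],[0,0,0.2],[0,0,0.1],[0,0,0.03]], "twist": [0,0,0,0,0,0,0,0]}'
python3 - <<'E'
from h import *
for n in ('scene','top','wrist'): snap(n,n+'11')
t=cv2.imread('pics/scene11.png')
cv2.imwrite('pics/s11z.png',cv2.resize(t[150:270,190:330],None,fx=5,fy=5,interpolation=cv2.INTER_CUBIC))
t=cv2.imread('pics/top11.png')
cv2.imwrite('pics/t11z.png',cv2.resize(t[130:190,250:314],None,fx=9,fy=9,interpolation=cv2.INTER_CUBIC))
t=cv2.imread('pics/wrist11.png'); cv2.imwrite('pics/w11z.png',cv2.resize(t,None,fx=1.5,fy=1.5))
E
```

```text
time: 31.0
tool_pos: [417.7, -61.3, 194.1]
tcp_rot: [-3.131, -0.01, 1.364]
contact_force: [0.2, -0.1, -0.1]
grip_width: 70.0
```

View pics/s11z.png

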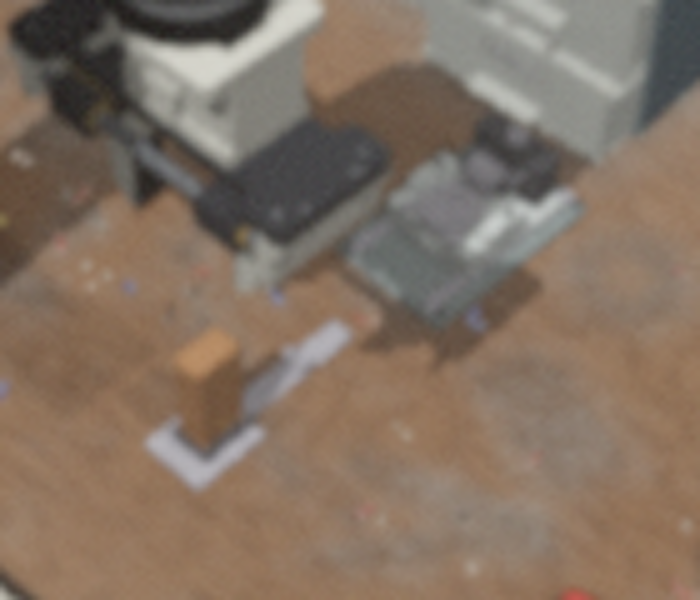

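View pics/t11z.png

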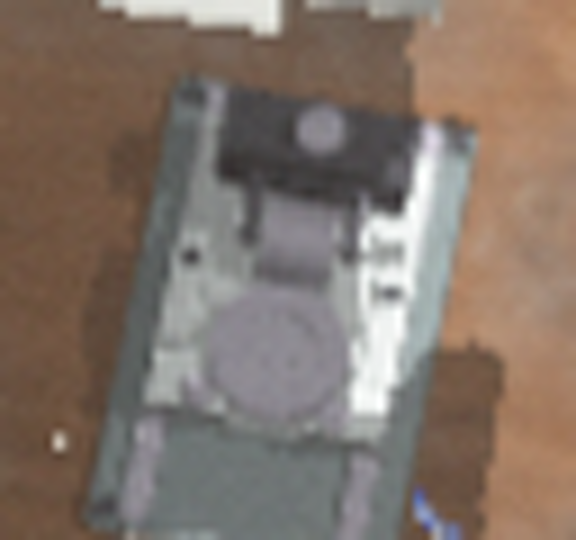

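View pics/w11z.png

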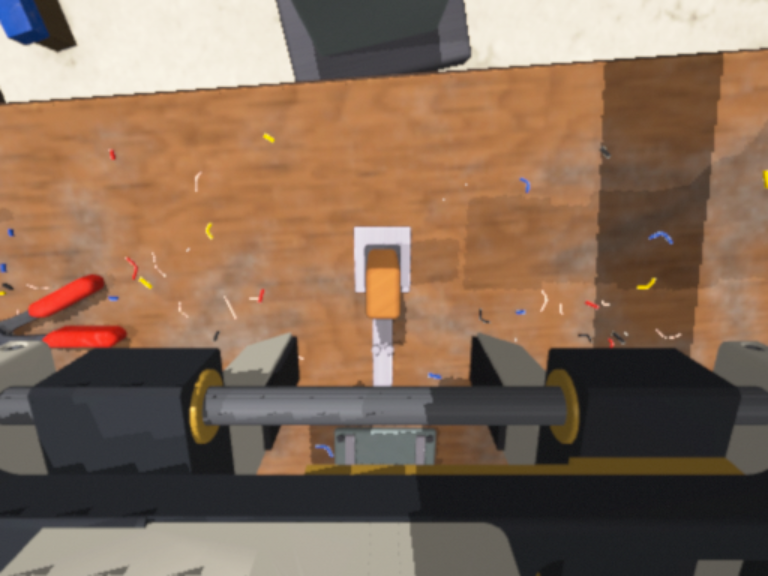

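```bash
python3 -m handwheel '{"translation": [[0.04,-0.01,0.05],[0.1,-0.02,0.05],[0.15,-0.03,0.05],[0.15,-0.03,0.05],[0.15,-0.03,0.05],[0.1,-0.03,0.02],[0.05,-0.01,0],[0.02,0,0]], "twist": [0,0,0,0,0,0,0,0]}' 0
python3 - <<'E'
from h import *
c=snap('wrist','w12'); np.save('c12.npy',c,allow_pickle=True)
t=cv2.imread('pics/w12.png'); cv2.imwrite('pics/w12z.png',cv2.resize(t,None,fx=1.5,fy=1.5))
u,v=map(int,proj(c,(606,-101,30))); print(u,v)
cv2.imwrite('pics/w12y.png',cv2.resize(t[max(0,v-60):v+60,u-60:u+60],None,fx=5,fy=5,interpolation=cv2.INTER_CUBIC))
E
```

```text
time: 32.15
tool_pos: [535.1, -85.9, 231.3]
tcp_rot: [-3.12, -0.011, 1.363]
contact_force: [-0.1, 0.4, 0.3]
grip_width: 91.8
253 231
```

View pics/w12y.png

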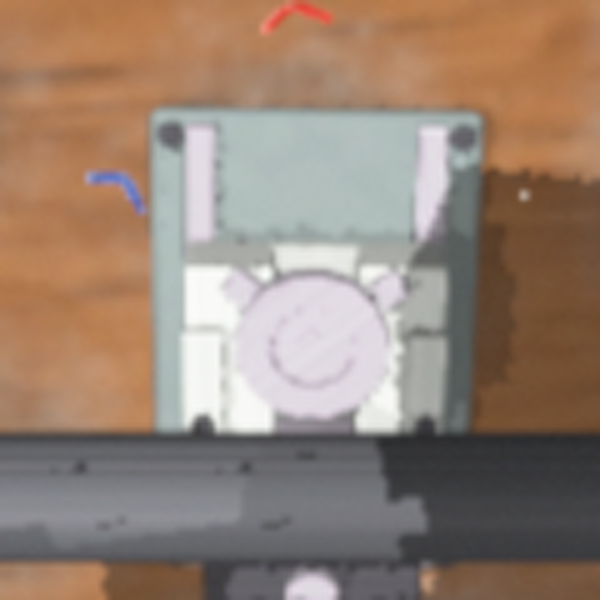

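```bash
python3 - <<'E'
from h import *
o=get_obs(); print(o['time'],o['contact_force'],np.abs(o['dq']).max()); print(close_job())
E
```

```text
32.2 [ 0.17234218  0.50597965 -0.26851372] 0.01949154917748829
the job is handed in; nothing more can be done
None
```

The job is handed in at 32.2 s of robot time, with the cap seated in the nest and the paddle standing flat on the bench.

**What I did:**
- I gripped the paddle by its handle and carried the cap to the fixture.
- I felt for the roller and pushed to about 5.9 N. That is about 10 mm of roller travel, inside the 8 to 11 mm range.
- I then let the cap down, drew the paddle out about 110 mm, set it down, released it and moved clear.

**Last checks:**
- **Cap:** the close wrist picture shows it centred over the slot, lying against both V-stops with the roller in front. The push force had dropped to zero after about 2.5 mm of backing out, so the stops took over from the paddle.
- **Paddle:** it stands upright and free, with its tip clear of the fixture.
- **Robot:** force about 0 N, touching nothing.

**What did not go perfectly:**
- The tool crept by about 2° sideways in roll while it was pushing, because each row restarts from the measured pose. The cap was tilted slightly to the side for a short time, while it was being pushed and lowered.
- During lowering the push force briefly rose to about 6.8 N, just over the 6.5 N you gave for passing the stops.
- The cameras disagreed by 2 to 3 mm on the fixture's position, so I aligned the cap to the slot by measuring both in the same picture.
- I judged from the pictures and forces that the cap lies flat. I did not measure it directly.

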